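# Push the loaded dish tray across the gap onto the level jack

### The arm

A 6-joint arm with a two-finger parallel gripper is mounted at the origin on a cart in front of the work surface, level with it; the furniture and walls round the work are solid. World frame = base frame: x ahead of the robot, y to its left, z up, the work surface at z = 0. Lengths are in mm, angles in rad, forces in N, time in s.
With the tool pointing down it reaches from about 300 to 775 mm from the base axis. Payload 14.6 kg.
Tool frame: the origin (TCP) lies at the very end of the fingers, on their centre line; the grasp point (between the pads) lies 19 mm behind it; z points along the fingers, y is the line along which they close (so a half turn about z gives the same grasp; the last joint's range is limited). The gripper opens to 94 mm and grips with 3 to 60 N. Pads are 16 mm wide; open, the fingers measure 119 mm over their backs; the gripper's body (75 mm by 177 mm) begins 78 mm behind the grasp point.
Start: joints at [-1.178, 0.3, 1.521, -0, 1.321, -0.067], TCP at [244.065, -492.871, 172.146] pointing down, gripper open.
Joint ranges: [-3.03, 3.03], [-0.79, 2.21], [0.23, 2.52], [-1.04, 4.18], [0, 3.07], [-2.55, 2.55]. Speed limits (rad/s): [2.22, 2.22, 2.57, 3.14, 3.14, 3.14].

### API

Orientations are given as [roll, pitch, yaw] about the fixed x, y, z axes, in that order (R = Rz(yaw) Ry(pitch) Rx(roll)).
In Python, from cell import manip, camera, get_calibration gives the robot as it stands.
- The arm moves only by the tool arm_command, never from a script. Its argument "targets" is a list of rows, each an object of numbers: "hand": the opening, from -1 (shut) to 1 (fully open), so that 0 is half open; "x", "y", "z": the shift along the tool's x, y, z in m; "yaw": the turn about the tool's z in rad. In form: [{"hand": .., "x": .., "y": .., "z": .., "yaw": ..}, ...]. A call has 1 to 10 rows; each row shifts and turns the commanded pose from where the row before left it, along the tool's axes as they then stand; what a row does not reach is not made up. A row lasts 1/10 s, in which the tool goes at most 50 mm and 8.59 degrees, less where a joint would pass 70% of its speed; a pose out of reach is approached as far as the arm can. A call is refused whole if a number of a shift passes 0.05 or a number of a turn 0.15, either way. A call with a gripper value outside its range is refused whole. The fingers move at their own pace and stop on an object; "newtons" is the grip in N (left out, the last holds). Time passes only in rows, so rows that do not move let the fingers close. It gives the time, the measured TCP pose, the force, the opening and the grip force at its end, in the units of the state.
- manip.read_state(): the state, without advancing time (a new reading comes with each control period).
- camera(name): name is "scene" or "top" or "wrist"; returns the picture (420x560x3 uint8, red, green, blue); there is no depth.
- get_calibration(name): a dict with "K" (3x3 intrinsics, pixels), "dist_coeffs" ([k1, k2, p1, p2, k3] as OpenCV has them; the pictures are not rectified), "cam_to_world" (4x4, takes a point from camera to world coordinates). Camera axes: x right, y up, looking along -z (the intrinsics and any distortion apply to the point x, -y, -z); pixel columns grow to the right and rows downward; lengths in mm; the calibration is good to about 2 mm. A picture is of the moment at which its call begins: read the wrist's pose just before it. get_calibration takes no time and is no camera call; for the wrist camera it gives the pose at the moment of the call.
- manip.sign_off(): hands the job in; it is judged then, once.
The state is a dict: "clock": time; "joints": joint angles; "qd": joint speeds; "effort": joint torques, N m; "eef_pos": TCP position; "eef_rot": TCP orientation; "wrist_force": force on the tool from outside, world axes, zero at the start; "moment": the same for the moment, N m; "finger_gap": finger opening in mm; "finger_force": force on a finger pad.
Only numpy, scipy, OpenCV 4.12 (cv2) and the standard library are available. Lean on these libraries where they do the work, as an engineer would, in place of code of your own. Each camera call takes 0.05 s, during which the arm holds its last target. There are 200 camera calls.

### The job

A steel tray carrying a stack of culture dishes stands on the middle of three laboratory scissor jacks. Push it straight across the gap onto the neighbouring jack whose plate is level with it (not the low one), so that it ends wholly on that plate, square with it, with the dishes still standing in it, and let go. Slide it flat all the way: do not lift it off the plates and do not let it tilt or sag into the gap.

Things in the scene. Friction and masses are not known exactly. Their poses are not given: they have to be found in the camera images.
- tray: Open steel tray, 100 (its x) by 140 mm (its y), walls 23 mm high; 0.25 to 0.5 kg, slides at 2 to 5 N. Origin: centre of its underside, z up. Outside the middle of each short end, centred at y = +77 and -77 mm, an upright grey grip block: 30 mm in x, 14 mm in y, from 12 to 48 mm above the underside; it can be pinched from above across its 30 mm or pushed on its outer face.
- start_jack: Fixed scissor jack on which the tray starts, the middle of a row of three along its y axis. Grey plate 140 mm (x) by 190 mm (y), top face 85 mm above the origin. Origin: centre of its underside, on the worktop. The tray starts within 8 mm of the middle of the plate, long side along y within 4 degrees.
- level_jack: Fixed scissor jack to receive the tray. Grey plate 140 mm (x) by 190 mm (y), top face 84 mm above the origin (1 mm below the start jack's). Origin: centre of its underside, on the worktop. It stands on the +y or -y side of the start jack, parallel and in line within 5 mm, with a gap of 40 to 54 mm between plates. The jack on the other side is only 50 mm high and bears a tape roll: not the one.
- dish_stack: Stack of three clear capped culture dishes, 90 mm diameter, 47 mm high, 0.09 kg, standing loose in the tray. Origin: centre of its underside, 4 mm above the tray's underside.
Things that resemble listed ones, but are neither listed nor needed, are in the scene too. Leave any red or yellow look-alike of the dish_stack alone.

How it is judged:
By the outcome, as a careful person would: the job done as asked, in the order asked, and still so for the second after the job is handed in, with the robot touching nothing.
It also fails if it takes over 40 s, if anything falls off the work surface, if the arm or the gripper's body presses on something with over 40 N, if the wrist force passes 120 N, or if a joint passes its speed limit or range.

## Working session

There is one attempt and no reset: what is moved stays moved. The work goes in short steps, Python scripts to look and compute and a tool call to move; the robot and the scene stay as the last step left them, time stands still between calls to the robot, and variables do not carry over. Pictures are saved under pics/ and viewed, at most 12 in all, crops included, and the job is handed in when it is done.

Besides the shell and the picture viewer there is one more tool, called after "Call:" as name(argument=value, ...) on one line, values as JSON. arm_command: Moves the arm, as the interface text tells. Its arguments: {"type":"object","properties":{"targets":{"type":"array"},"newtons":{"type":"number"}},"required":["targets"]}

```bash
mkdir -p pics; python3 - <<'E'
from cell import manip, camera, get_calibration
import cv2, numpy as np
a=camera("scene");b=camera("top")
cv2.imwrite("pics/scene.png",a[:,:,::-1]);cv2.imwrite("pics/top.png",b[:,:,::-1])
for n in("scene","top"):
    c=get_calibration(n);print(n,np.round(c["K"],1).tolist(),c["dist_coeffs"],np.round(c["cam_to_world"],3).tolist())
print(manip.read_state())
E
```

```text
scene [[421.1, 0.0, 278.0], [0.0, 421.1, 203.8], [0.0, 0.0, 1.0]] [-0.07197363  0.          0.          0.          0.        ] [[-0.637, 0.345, -0.689, -245.002], [-0.77, -0.307, 0.559, 655.551], [-0.019, 0.887, 0.461, 547.839], [0.0, 0.0, 0.0, 1.0]]
top [[514.1, 0.0, 285.0], [0.0, 514.1, 213.9], [0.0, 0.0, 1.0]] [-0.05132964  0.          0.          0.          0.        ] [[-0.02, 0.999, -0.034, 433.022], [-1.0, -0.02, 0.01, 86.055], [0.009, 0.034, 0.999, 1257.208], [0.0, 0.0, 0.0, 1.0]]
{'clock': 0.1, 'joints': array([-1.17757346e+00,  3.00410417e-01,  1.52154588e+00,  3.93855797e-05,
        1.32067609e+00, -6.66147645e-02]), 'qd': array([ 0.00132688, -0.00108858,  0.00055517,  0.00036882, -0.00032738,
        0.00208873]), 'effort': array([ 3.67747216e-04, -5.32645082e+01, -3.53284049e+01,  7.08567468e-02,
        2.35141878e-02, -3.51619030e-05]), 'eef_pos': array([ 243.98645688, -492.61396487,  171.63452097]), 'eef_rot': array([-3.14055777e+00, -1.07275040e-04,  4.59827806e-01]), 'wrist_force': array([-1.05737264,  0.83771701, -0.10554888]), 'moment': array([-0.02762814, -0.00143507, -0.03578754]), 'finger_force': 0.0, 'finger_gap': 94.14657278697808}
```

View pics/scene.png

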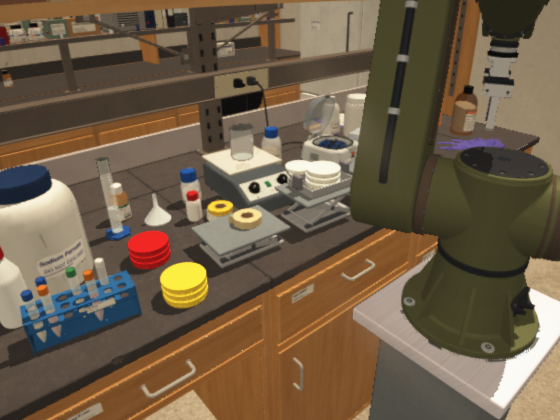

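View pics/top.png

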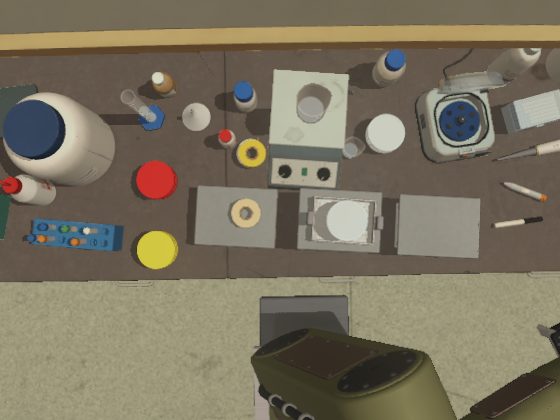

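The low jack with the tape roll is at top (236,217), on the +y side. The tray with the white dishes is on the middle jack at (342,220), and the level jack is empty at (438,226), on the −y side. Look-alikes of the dish stack are a white lid at (385,133), red dishes at (157,180) and yellow dishes at (157,250). I choose the tray at (342,220), and check it in one close crop.

```bash
python3 - <<'E'
import cv2
b=cv2.imread("pics/top.png")[175:270,285:490]
cv2.imwrite("pics/crop.png",cv2.resize(b,(800,371),interpolation=cv2.INTER_CUBIC))
E
```

```text
(no output)
```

View pics/crop.png

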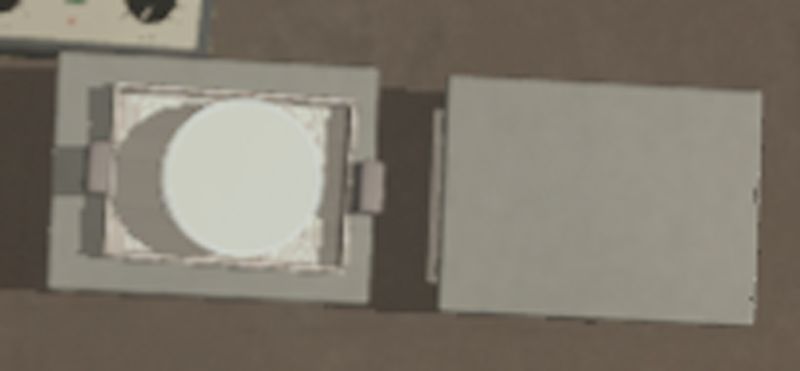

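The crop confirms it: one white stack stands in the grey tray. Both grip blocks show, on the left at about (100,166) and on the right at about (373,187), and the right-hand plate is bare. Now measuring.

```bash
cat > h.py <<'E'
import cv2, numpy as np
from cell import manip, camera, get_calibration
def unproj(name,px,z,c=None):
    c=c or get_calibration(name)
    p=cv2.undistortPoints(np.array(px,float).reshape(-1,1,2),np.array(c["K"]),np.array(c["dist_coeffs"])).reshape(-1,2)
    T=np.array(c["cam_to_world"]); d=np.c_[p[:,0],-p[:,1],-np.ones(len(p))]@T[:3,:3].T
    return T[:3,3]+d*((z-T[2,3])/d[:,2:3])
def proj(name,P,c=None):
    c=c or get_calibration(name); T=np.linalg.inv(np.array(c["cam_to_world"]))
    q=np.asarray(P,float)@T[:3,:3].T+T[:3,3]; q[:,1:]*=-1
    return cv2.projectPoints(q,np.zeros(3),np.zeros(3),np.array(c["K"]),np.array(c["dist_coeffs"]))[0].reshape(-1,2)
E
python3 - <<'E'
from h import *
f=lambda P:np.array(P)/3.902+[285-.4,175-.4]
for n,z,P in [("start",85,[(60,52),(379,68),(369,302),(48,288)]),("level",84,[(449,76),(762,91),(754,325),(440,309)]),("rim",108,[(108,83),(355,98),(346,271),(99,258)]),
  ("Lblk",133,[(88,140),(112,142),(112,192),(88,190)]),("Rblk",133,[(363,160),(386,162),(384,214),(361,212)])]:
    w=unproj("top",f(P),z)[:,:2]; e=np.linalg.norm(np.roll(w,-1,0)-w,axis=1)
    d=(w[1]-w[0]+w[2]-w[3]); print(n,w.mean(0).round(1),"sides",e.round(1),"ang(-y dir) deg",np.degrees(np.arctan2(d[0],-d[1])).round(2)); 
    if n in("start","level"): print(w.round(1).tolist())
c=get_calibration("wrist");T=np.array(c["cam_to_world"]);print(np.round(T,2).tolist(),np.round(c["K"],1).tolist(),c["dist_coeffs"])
s=manip.read_state();print(s["eef_pos"],s["eef_rot"])
E
```

```text
start [455.8 -49.8] sides [187.8 137.4 188.2 138.2] ang(-y dir) deg -3.82
[[531.0, 39.0], [518.1, -148.3], [381.0, -138.9], [393.1, 48.9]]
level [ 437.8 -278.7] sides [187.2 138.4 187.1 137. ] ang(-y dir) deg -3.98
[[512.7, -189.8], [500.4, -376.6], [362.2, -367.4], [375.9, -180.8]]
rim [455.1 -54.5] sides [142.6  99.6 142.1 100.5] ang(-y dir) deg -4.38
Lblk [462.5  19.9] sides [13.5 28.1 13.5 28.1] ang(-y dir) deg -5.9
Rblk [ 447.6 -133.8] sides [13.1 29.3 13.  29.3] ang(-y dir) deg -6.1
[[0.44, 0.87, 0.22, 307.04], [-0.9, 0.43, 0.11, -460.27], [-0.0, -0.25, 0.97, 384.45], [0.0, 0.0, 0.0, 1.0]] [[338.2, 0.0, 275.3], [0.0, 338.2, 205.4], [0.0, 0.0, 1.0]] [-0.00080991  0.          0.          0.          0.        ]
[ 243.98645688 -492.61396487  171.63452097] [-3.14055777e+00 -1.07275040e-04  4.59827806e-01]
```

The tray's yaw is about −5°, against about −4° for the jacks. I'll pinch the +y block with the tool yaw at about 85° and approach at z≈200.

Call:
arm_command(targets=[{"yaw":-0.147,"z":-0.004,"hand":0.4},{"yaw":-0.147,"z":-0.004,"hand":0.4},{"yaw":-0.147,"z":-0.004,"hand":0.4},{"yaw":-0.147,"z":-0.004,"hand":0.4},{"yaw":-0.147,"z":-0.004,"hand":0.4},{"yaw":-0.147,"z":-0.004,"hand":0.4},{"yaw":-0.147,"z":-0.004,"hand":0.4},{"x":0.03,"y":0.01,"hand":0.4},{"x":0.04,"y":0.013,"hand":0.4},{"x":0.04,"y":0.013,"hand":0.4}], newtons=20)

```text
schema error: expected keys hand, x, y, z, yaw
```

Every key is required in each row.

Call:
arm_command(targets=[{"hand":0.4,"x":0,"y":0,"z":-0.004,"yaw":-0.147},{"hand":0.4,"x":0,"y":0,"z":-0.004,"yaw":-0.147},{"hand":0.4,"x":0,"y":0,"z":-0.004,"yaw":-0.147},{"hand":0.4,"x":0,"y":0,"z":-0.004,"yaw":-0.147},{"hand":0.4,"x":0,"y":0,"z":-0.004,"yaw":-0.147},{"hand":0.4,"x":0,"y":0,"z":-0.004,"yaw":-0.147},{"hand":0.4,"x":0,"y":0,"z":-0.004,"yaw":-0.147},{"hand":0.4,"x":0.03,"y":0.01,"z":0,"yaw":0},{"hand":0.4,"x":0.04,"y":0.013,"z":0,"yaw":0},{"hand":0.4,"x":0.04,"y":0.013,"z":0,"yaw":0}], newtons=20)

```text
clock: 1.1
eef_pos: [289.0, -384.8, 199.6]
eef_rot: [-3.141, -0.001, 1.488]
wrist_force: [0.4, 0.2, -0.8]
finger_gap: 65.7
finger_force: 0.0
```

Call:
arm_command(targets=[{"hand":0.4,"x":0.044,"y":0.0143,"z":0,"yaw":0},{"hand":0.4,"x":0.044,"y":0.0143,"z":0,"yaw":0},{"hand":0.4,"x":0.044,"y":0.0143,"z":0,"yaw":0},{"hand":0.4,"x":0.044,"y":0.0143,"z":0,"yaw":0},{"hand":0.4,"x":0.044,"y":0.0143,"z":0,"yaw":0},{"hand":0.4,"x":0.044,"y":0.0143,"z":0,"yaw":0},{"hand":0.4,"x":0.044,"y":0.0143,"z":0,"yaw":0},{"hand":0.4,"x":0.044,"y":0.0143,"z":0,"yaw":0},{"hand":0.4,"x":0.044,"y":0.0143,"z":0,"yaw":0},{"hand":0.4,"x":0.03,"y":0.01,"z":0,"yaw":0}])

```text
clock: 2.1
eef_pos: [462.4, 29.6, 200.0]
eef_rot: [-3.141, -0.0, 1.49]
wrist_force: [-0.5, -0.8, -0.0]
finger_gap: 66.0
finger_force: 0.0
```

```bash
python3 - <<'E'
from h import *
import json
s=manip.read_state();c=get_calibration("wrist");im=camera("wrist")
s2=manip.read_state();print(s["eef_pos"],s2["eef_pos"],s2["eef_rot"],s2["finger_gap"])
json.dump({k:np.array(v).tolist() for k,v in c.items() if k in("K","dist_coeffs","cam_to_world")},open("w1.json","w"))
cv2.imwrite("pics/w1.png",im[:,:,::-1])
E
```

```text
[462.44612024  29.6219874  199.95874124] [463.41227195  31.97302604 199.80186959] [-3.14130890e+00 -9.99956041e-04  1.49135292e+00] 65.89976991699109
```

View pics/w1.png

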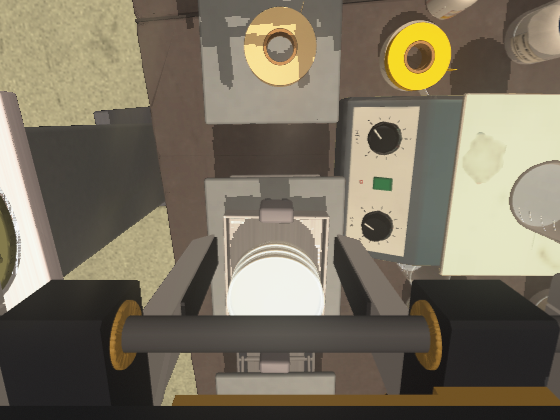

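The wrist view shows the near block at about (276,209), the far block at (275,366), and the fingertips at about (215,240) and (337,240). The balance lies to the right of column 340. One close crop for the pixel edges.

```bash
python3 - <<'E'
import cv2
b=cv2.imread("pics/w1.png")[170:270,200:360]
cv2.imwrite("pics/w1c.png",cv2.resize(b,None,fx=5,fy=5,interpolation=cv2.INTER_CUBIC))
E
```

```text
(no output)
```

View pics/w1c.png

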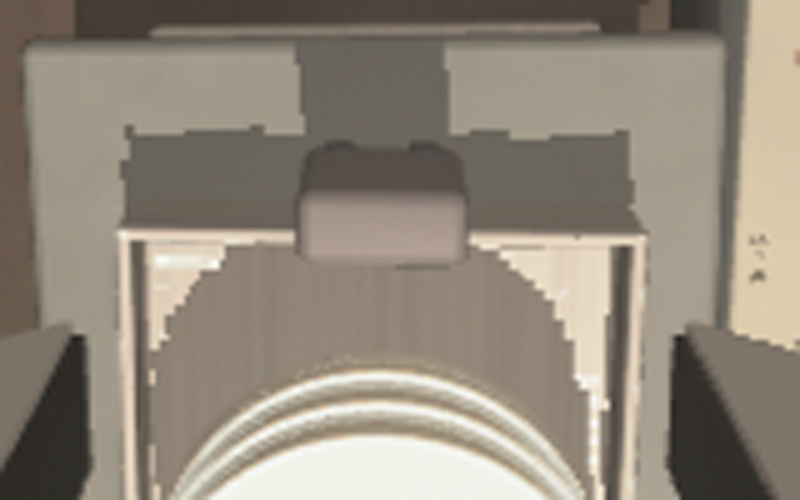

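```bash
python3 - <<'E'
from h import *
import json
c=json.load(open("w1.json"))
f=lambda P:np.array(P)/5+[200-.4,170-.4]
for n,z,P in [("blk",133,[(300,192),(466,192),(468,263),(298,263)]),("rim end",108,[(120,231),(648,237)]),("plate end",85,[(26,42),(725,40)])]:
    w=unproj("",f(P),z,c)[:,:2]; d=w[1]-w[0]
    print(n,w.round(1).tolist(),w.mean(0).round(1),np.linalg.norm(d).round(1),np.degrees(np.arctan2(d[1],d[0])).round(2))
E
```

```text
blk [[447.1, 29.2], [475.4, 27.0], [474.9, 14.3], [445.6, 16.6]] [460.8  21.8] 28.4 -4.55
rim end [[411.0, 17.9], [509.7, 8.8]] [460.3  13.4] 99.1 -5.23
plate end [[393.0, 51.3], [529.6, 40.8]] [461.3  46.1] 137.0 -4.39
```

Call:
arm_command(targets=[{"hand":0.4,"x":-0.007,"y":-0.0015,"z":0.01,"yaw":0.008},{"hand":0.4,"x":0,"y":0,"z":0.025,"yaw":0},{"hand":0.4,"x":0,"y":0,"z":0.025,"yaw":0},{"hand":0.4,"x":0,"y":0,"z":0.02,"yaw":0},{"hand":0.4,"x":0,"y":0,"z":0.012,"yaw":0},{"hand":0.4,"x":0,"y":0,"z":0.005,"yaw":0},{"hand":0.4,"x":0,"y":0,"z":0,"yaw":0},{"hand":0.4,"x":0,"y":0,"z":0,"yaw":0}], newtons=15)

```text
clock: 2.95
eef_pos: [460.4, 19.9, 103.9]
eef_rot: [3.14, -0.0, 1.481]
wrist_force: [0.2, -0.2, 0.2]
finger_gap: 66.0
finger_force: 0.0
```

```bash
python3 - <<'E'
from h import *
im=camera("wrist");cv2.imwrite("pics/w2.png",im[150:420,120:440,::-1].repeat(2,0).repeat(2,1))
s=manip.read_state();print(s["eef_pos"],s["eef_rot"],s["wrist_force"])
E
```

```text
[460.4433086   20.05224696 103.93659472] [ 3.14026080e+00 -9.35342737e-05  1.48068734e+00] [-0.03018109 -0.22150575 -0.39399244]
```

View pics/w2.png

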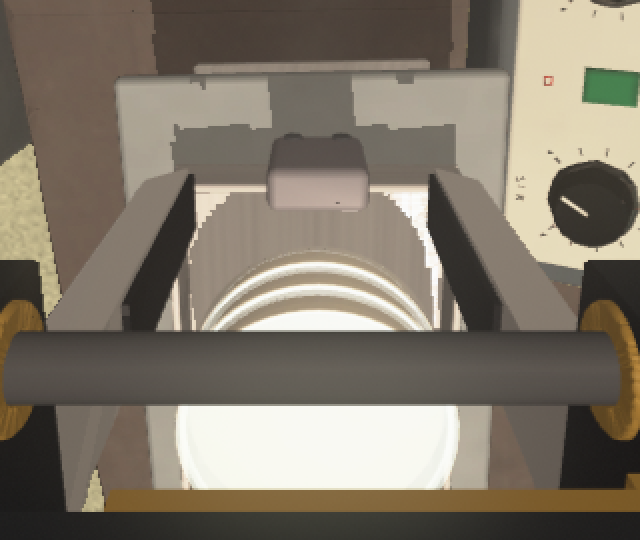

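The fingers straddle the block, which is at crop (319,185), slightly right of the finger centre at 312. The TCP is 5 mm too far toward the wall, so I move out 5 mm and +1.5 mm sideways, then close gently.

Call:
arm_command(targets=[{"hand":0.4,"x":0.005,"y":0.0015,"z":0,"yaw":0},{"hand":0.4,"x":0,"y":0,"z":0,"yaw":0},{"hand":-0.25,"x":0,"y":0,"z":0,"yaw":0},{"hand":-0.25,"x":0,"y":0,"z":0,"yaw":0},{"hand":-0.25,"x":0,"y":0,"z":0,"yaw":0},{"hand":-0.5,"x":0,"y":0,"z":0,"yaw":0},{"hand":-0.5,"x":0,"y":0,"z":0,"yaw":0},{"hand":-0.5,"x":0,"y":0,"z":0,"yaw":0},{"hand":-0.5,"x":0,"y":0,"z":0,"yaw":0}], newtons=12)

```text
clock: 3.9
eef_pos: [461.9, 25.0, 103.1]
eef_rot: [-3.142, -0.0, 1.481]
wrist_force: [1.6, -0.6, 0.2]
finger_gap: 23.4
finger_force: 0.0
```

The gap is 23 mm with no force, so the block is not between the pads. I need to look.

```bash
python3 - <<'E'
from h import *
im=camera("wrist");t=camera("top")
a=im[150:420,120:440,::-1].repeat(2,0).repeat(2,1)[:,:400+160]
b=cv2.resize(t[170:270,280:340,::-1],(240,400),interpolation=cv2.INTER_CUBIC)
o=np.zeros((540,800,3),np.uint8);o[:,:560]=a;o[:400,560:]=b
cv2.imwrite("pics/w3.png",o)
s=manip.read_state();print(s["eef_pos"],s["finger_gap"],s["finger_force"],s["wrist_force"])
E
```

```text
[461.95557535  25.0065689  103.15428399] 23.65925985085543 0.0 [-0.11848237 -0.31751534 -0.76408002]
```

View pics/w3.png

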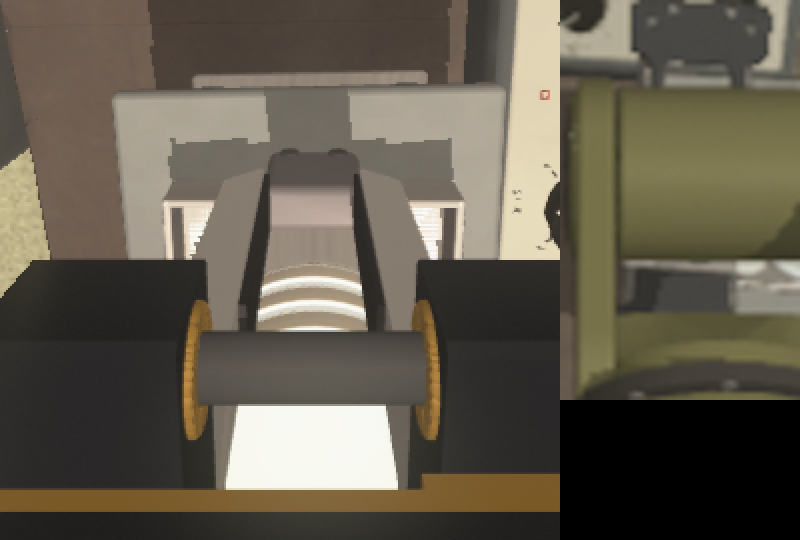

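```bash
python3 - <<'E'
from h import *
s=manip.read_state();p=s["eef_pos"]
y=s["eef_rot"][2];tx=np.array([np.cos(y),np.sin(y),0]);ty=np.array([np.sin(y),-np.cos(y),0])
for lab,P in [("tips inner",[p-ty*12+tx*8,p-ty*12-tx*8,p+ty*12+tx*8,p+ty*12-tx*8]),
 ("blk top",[[461.5,21.3,133]+ty*a+tx*b for a,b in((-15,7),(15,7),(15,-7),(-15,-7))]),
 ("blk bottom outer",[[461.5,21.3,97]+ty*a+tx*b for a,b in((-15,7),(15,7))])]:
    print(lab,((proj("wrist",P)-[120,150])*2).round(0).tolist())
E
python3 -c "
import cv2
b=cv2.imread('pics/w3.png')[130:280,200:420]
cv2.imwrite('pics/w3c.png',cv2.resize(b,None,fx=3.6,fy=3.6,interpolation=cv2.INTER_CUBIC))"
```

```text
tips inner [[279.0, 140.0], [280.0, 186.0], [353.0, 140.0], [352.0, 186.0]]
blk top [[264.0, 186.0], [368.0, 186.0], [367.0, 231.0], [265.0, 231.0]]
blk bottom outer [[271.0, 148.0], [360.0, 148.0]]
```

View pics/w3c.png

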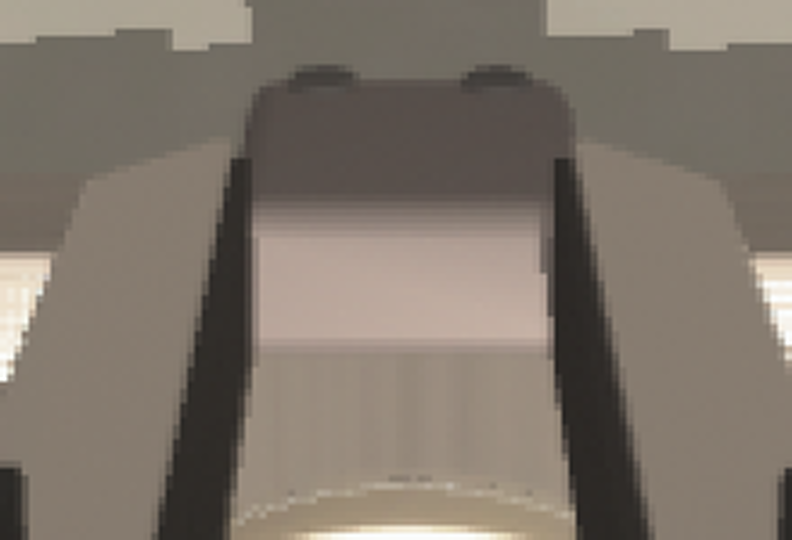

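The fingertip scale (3.5 px/mm against 3.0 predicted at z=103) and the free closing both say the real tips are about 30 mm short of the reported TCP, so they sit just above the block top. I reopen and descend 15 mm, which is still 3 mm clear of the plate if I'm wrong, then close again.

Call:
arm_command(targets=[{"hand":0.3,"x":0,"y":0,"z":0,"yaw":0},{"hand":0.3,"x":0,"y":0,"z":0,"yaw":0},{"hand":0.3,"x":0,"y":0,"z":0,"yaw":0},{"hand":0.3,"x":0,"y":0,"z":0,"yaw":0},{"hand":0.3,"x":0,"y":0,"z":0.005,"yaw":0},{"hand":0.3,"x":0,"y":0,"z":0.005,"yaw":0},{"hand":0.3,"x":0,"y":0,"z":0.005,"yaw":0},{"hand":0.3,"x":0,"y":0,"z":0,"yaw":0},{"hand":0.3,"x":0,"y":0,"z":0,"yaw":0}])

```text
clock: 4.9
eef_pos: [461.9, 25.0, 88.0]
eef_rot: [-3.141, 0.0, 1.481]
wrist_force: [0.2, 0.3, -0.6]
finger_gap: 61.1
finger_force: 0.0
```

Call:
arm_command(targets=[{"hand":-0.15,"x":0,"y":0,"z":0,"yaw":0},{"hand":-0.2,"x":0,"y":0,"z":0,"yaw":0},{"hand":-0.25,"x":0,"y":0,"z":0,"yaw":0},{"hand":-0.3,"x":0,"y":0,"z":0,"yaw":0},{"hand":-0.35,"x":0,"y":0,"z":0,"yaw":0},{"hand":-0.4,"x":0,"y":0,"z":0,"yaw":0},{"hand":-0.5,"x":0,"y":0,"z":0,"yaw":0},{"hand":-0.5,"x":0,"y":0,"z":0,"yaw":0}], newtons=12)

```text
clock: 5.7
eef_pos: [462.1, 25.0, 88.2]
eef_rot: [3.141, -0.0, 1.481]
wrist_force: [-0.1, 0.3, 1.1]
finger_gap: 29.6
finger_force: 12.0
```

The block is gripped (29.6 mm gap, 12 N). The plan is to travel 224 mm along the plate's −y, square up by 0.022 rad, correct 3.6 mm sideways, and follow the 1 mm step down as the tail leaves the start plate.

Call:
arm_command(targets=[{"hand":-0.5,"x":-0.001,"y":0,"z":0,"yaw":0},{"hand":-0.5,"x":-0.002,"y":-0.0004,"z":0,"yaw":-0.0044},{"hand":-0.5,"x":-0.003,"y":-0.0004,"z":0,"yaw":-0.0044},{"hand":-0.5,"x":-0.004,"y":-0.0004,"z":0,"yaw":-0.0044},{"hand":-0.5,"x":-0.005,"y":-0.0004,"z":0,"yaw":-0.0044},{"hand":-0.5,"x":-0.005,"y":-0.0004,"z":0,"yaw":-0.0044},{"hand":-0.5,"x":-0.005,"y":-0.0004,"z":0,"yaw":0},{"hand":-0.5,"x":-0.005,"y":-0.0004,"z":0,"yaw":0},{"hand":-0.5,"x":-0.005,"y":-0.0004,"z":0,"yaw":0},{"hand":-0.5,"x":-0.005,"y":-0.0004,"z":0,"yaw":0}], newtons=15)

```text
clock: 6.7
eef_pos: [455.4, -15.0, 88.2]
eef_rot: [3.141, -0.0, 1.503]
wrist_force: [0.2, 2.7, 2.8]
finger_gap: 29.7
finger_force: 15.0
```

Call:
arm_command(targets=[{"hand":-0.5,"x":-0.005,"y":0,"z":0,"yaw":0},{"hand":-0.5,"x":-0.005,"y":0,"z":0,"yaw":0},{"hand":-0.5,"x":-0.005,"y":0,"z":0,"yaw":0},{"hand":-0.5,"x":-0.005,"y":0,"z":0,"yaw":0},{"hand":-0.5,"x":-0.005,"y":0,"z":0,"yaw":0},{"hand":-0.5,"x":-0.005,"y":0,"z":0,"yaw":0},{"hand":-0.5,"x":-0.005,"y":0,"z":0,"yaw":0},{"hand":-0.5,"x":-0.005,"y":0,"z":0,"yaw":0},{"hand":-0.5,"x":-0.004,"y":0,"z":0,"yaw":0},{"hand":-0.5,"x":-0.003,"y":0,"z":0,"yaw":0}])

```text
clock: 7.7
eef_pos: [452.2, -61.9, 88.2]
eef_rot: [3.141, -0.0, 1.503]
wrist_force: [0.5, 4.1, 4.3]
finger_gap: 29.8
finger_force: 15.0
```

```bash
python3 - <<'E'
from h import *
t=camera("top");sc=camera("scene")
s=manip.read_state();print(s["eef_pos"],s["finger_gap"],s["wrist_force"])
o=np.zeros((600,800,3),np.uint8)
o[:300,:640]=cv2.resize(t[165:278,270:511,::-1],(640,300),interpolation=cv2.INTER_CUBIC)
o[300:,:600]=cv2.resize(sc[130:240,190:410,::-1],(600,300),interpolation=cv2.INTER_CUBIC)
cv2.imwrite("pics/mid.png",o)
E
```

```text
[452.1870008  -62.11599636  88.1727163 ] 29.71278769020831 [ 0.20070641 -1.34507065  4.19760478]
```

View pics/mid.png

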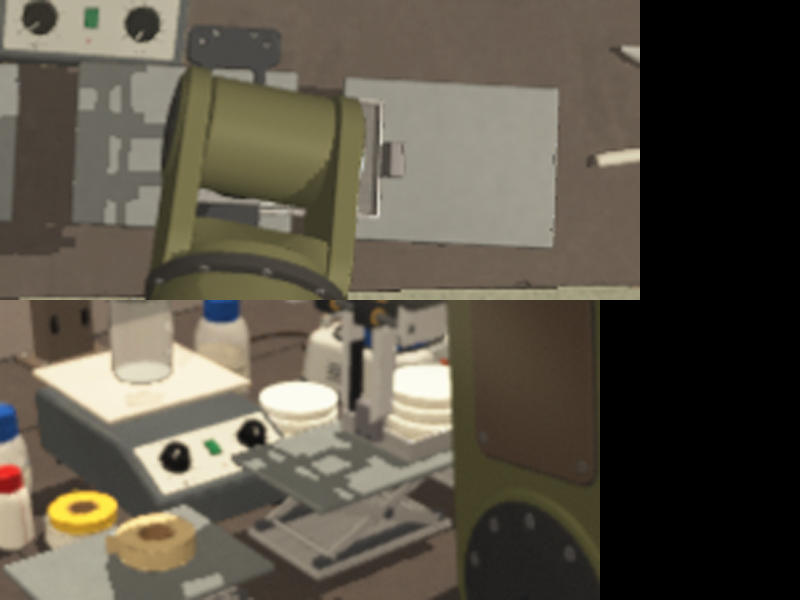

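At mid-crossing, the top view shows the tray's nose on the level plate at about (378,160). In the scene view the dishes stand and the tray is flat. Continuing.

Call:
arm_command(targets=[{"hand":-0.5,"x":-0.002,"y":0,"z":0,"yaw":0},{"hand":-0.5,"x":-0.004,"y":0,"z":0,"yaw":0},{"hand":-0.5,"x":-0.005,"y":0,"z":0,"yaw":0},{"hand":-0.5,"x":-0.006,"y":0,"z":0,"yaw":0},{"hand":-0.5,"x":-0.006,"y":0,"z":0,"yaw":0},{"hand":-0.5,"x":-0.006,"y":0,"z":0,"yaw":0},{"hand":-0.5,"x":-0.006,"y":0,"z":0,"yaw":0},{"hand":-0.5,"x":-0.006,"y":0,"z":0,"yaw":0},{"hand":-0.5,"x":-0.006,"y":0,"z":0,"yaw":0},{"hand":-0.5,"x":-0.006,"y":0,"z":0,"yaw":0}])

```text
clock: 8.8
eef_pos: [448.7, -114.6, 88.4]
eef_rot: [3.141, -0.0, 1.503]
wrist_force: [1.0, 5.5, 6.4]
finger_gap: 29.9
finger_force: 15.0
```

Call:
arm_command(targets=[{"hand":-0.5,"x":-0.005,"y":0,"z":0,"yaw":0},{"hand":-0.5,"x":-0.005,"y":0,"z":0,"yaw":0},{"hand":-0.5,"x":-0.005,"y":0,"z":0,"yaw":0},{"hand":-0.005,"x":-0.004,"y":0,"z":0.0002,"yaw":0},{"hand":-0.5,"x":-0.004,"y":0,"z":0.0002,"yaw":0},{"hand":-0.5,"x":-0.004,"y":0,"z":0.0002,"yaw":0},{"hand":-0.5,"x":-0.004,"y":0,"z":0.0002,"yaw":0},{"hand":-0.5,"x":-0.005,"y":0,"z":0.0001,"yaw":0},{"hand":-0.5,"x":-0.005,"y":0,"z":0.0001,"yaw":0},{"hand":-0.5,"x":-0.005,"y":0,"z":0,"yaw":0}])

```text
clock: 9.8
eef_pos: [445.7, -160.6, 87.4]
eef_rot: [3.141, -0.0, 1.503]
wrist_force: [0.3, 4.8, 5.4]
finger_gap: 29.6
finger_force: 15.0
```

I mistyped one row of that last call: hand −0.005 instead of −0.5, so the grip opened for 0.1 s while moving. It shows gripped again, but the tray may have lagged, so I measure before finishing.

```bash
python3 - <<'E'
from h import *
import json
c=get_calibration("wrist");im=camera("wrist")
json.dump({k:np.array(v).tolist() for k,v in c.items() if k in("K","dist_coeffs","cam_to_world")},open("w4.json","w"))
s=manip.read_state();print(s["eef_pos"],s["finger_gap"],s["wrist_force"])
cv2.imwrite("pics/w4full.png",im[:,:,::-1])
cv2.imwrite("pics/w4.png",cv2.resize(im[170:320,180:380,::-1],None,fx=4,fy=4,interpolation=cv2.INTER_CUBIC))
E
```

```text
[ 445.63416157 -161.1581891    87.40710316] 29.864344709849647 [0.57521142 0.9400209  4.60899355]
```

View pics/w4.png

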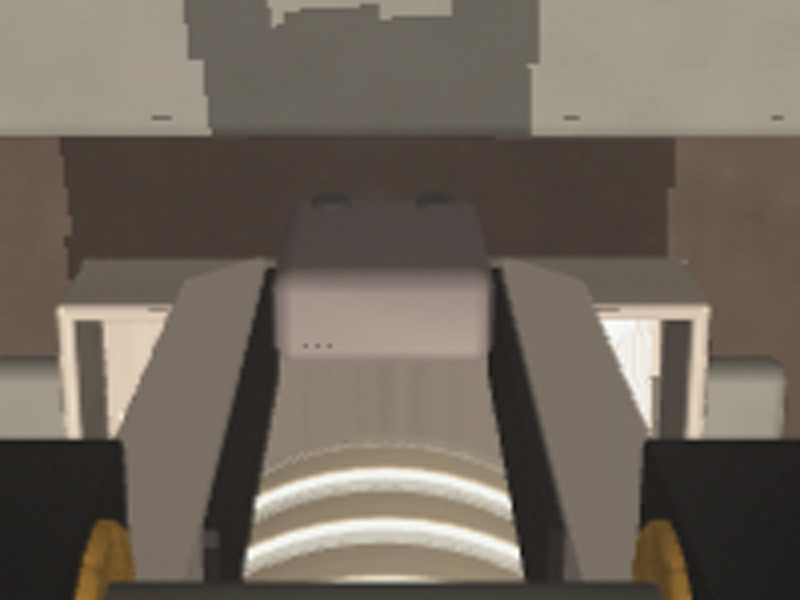

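The view shows the tray tail clear of the start plate's edge (row 135), still gripped and square with it. The rim end is at row 305 and the level plate's near edge at row 357, with its right corner at (785,357). Measuring these.

```bash
python3 - <<'E'
from h import *
import json
c=json.load(open("w4.json"))
f=lambda P:np.array(P)/4+[180-.4,170-.4]
for n,z,P in [("blk",132,[(277,270),(490,270),(488,358),(285,358)]),("rim end",107,[(58,304),(709,304)]),("start edge",85,[(0,135),(800,136)]),("level edge",84,[(0,358),(785,357)])]:
    w=unproj("",f(P),z,c)[:,:2]; d=w[1]-w[0]
    print(n,w.round(1).tolist(),w.mean(0).round(1),np.linalg.norm(d).round(1),np.degrees(np.arctan2(d[1],d[0])).round(2))
E
```

```text
blk [[430.8, -147.4], [458.8, -149.3], [457.9, -161.7], [430.8, -159.9]] [ 444.6 -154.6] 28.0 -3.84
rim end [[394.5, -159.4], [493.2, -166.1]] [ 443.9 -162.8] 99.0 -3.84
start edge [[382.5, -137.6], [513.4, -146.6]] [ 448.  -142.1] 131.2 -3.92
level edge [[376.8, -177.1], [511.5, -186.0]] [ 444.1 -181.5] 135.0 -3.76
```

The tray lagged about 10 mm, but it is square (−3.84° against −3.8° for the plate) and well gripped. It has 45.5 mm still to go with no sideways correction.

Call:
arm_command(targets=[{"hand":-0.5,"x":-0.002,"y":0,"z":0,"yaw":0},{"hand":-0.5,"x":-0.004,"y":0,"z":0,"yaw":0},{"hand":-0.5,"x":-0.006,"y":0,"z":0,"yaw":0},{"hand":-0.5,"x":-0.006,"y":0,"z":0,"yaw":0},{"hand":-0.5,"x":-0.006,"y":0,"z":0,"yaw":0},{"hand":-0.5,"x":-0.006,"y":0,"z":0,"yaw":0},{"hand":-0.5,"x":-0.006,"y":0,"z":0,"yaw":0},{"hand":-0.5,"x":-0.005,"y":0,"z":0,"yaw":0},{"hand":-0.5,"x":-0.003,"y":0,"z":0,"yaw":0},{"hand":-0.5,"x":-0.0015,"y":0,"z":0,"yaw":0}])

```text
clock: 10.85
eef_pos: [442.5, -205.8, 87.4]
eef_rot: [3.141, -0.0, 1.503]
wrist_force: [0.9, 4.8, 5.7]
finger_gap: 29.6
finger_force: 15.0
```

Call:
arm_command(targets=[{"hand":-0.5,"x":0,"y":0,"z":0,"yaw":0},{"hand":-0.5,"x":0,"y":0,"z":0,"yaw":0}])

```text
clock: 11.05
eef_pos: [442.5, -206.0, 87.4]
eef_rot: [3.141, 0.0, 1.503]
wrist_force: [0.2, 2.0, 5.1]
finger_gap: 29.8
finger_force: 15.0
```

Call:
arm_command(targets=[{"hand":-0.25,"x":0,"y":0,"z":0,"yaw":0},{"hand":-0.1,"x":0,"y":0,"z":0,"yaw":0},{"hand":0.1,"x":0,"y":0,"z":0,"yaw":0},{"hand":0.3,"x":0,"y":0,"z":0,"yaw":0},{"hand":0.3,"x":0,"y":0,"z":-0.004,"yaw":0},{"hand":0.3,"x":0,"y":0,"z":-0.012,"yaw":0},{"hand":0.3,"x":0,"y":0,"z":-0.025,"yaw":0},{"hand":0.3,"x":0,"y":0,"z":-0.035,"yaw":0},{"hand":0.3,"x":0,"y":0,"z":-0.04,"yaw":0},{"hand":0.3,"x":0,"y":0,"z":-0.02,"yaw":0}])

```text
clock: 12.05
eef_pos: [443.0, -206.0, 227.5]
eef_rot: [3.137, 0.002, 1.503]
wrist_force: [0.2, -0.8, -0.5]
finger_gap: 60.7
finger_force: 0.0
```

Call:
arm_command(targets=[{"hand":0.3,"x":0.04,"y":0,"z":-0.03,"yaw":0},{"hand":0.3,"x":0.045,"y":0,"z":0,"yaw":0},{"hand":0.3,"x":0.045,"y":0,"z":0,"yaw":0},{"hand":0.3,"x":0.045,"y":0,"z":0,"yaw":0},{"hand":0.3,"x":0.045,"y":0,"z":0,"yaw":0},{"hand":0.3,"x":0.03,"y":0,"z":0,"yaw":0},{"hand":0.3,"x":0,"y":0,"z":0,"yaw":0}])

```text
clock: 12.75
eef_pos: [459.2, 46.5, 254.2]
eef_rot: [3.141, -0.0, 1.506]
wrist_force: [-0.9, -0.2, 0.2]
finger_gap: 61.0
finger_force: 0.0
```

```bash
python3 - <<'E'
from h import *
t=camera("top");sc=camera("scene")
s=manip.read_state();print(s["clock"],s["eef_pos"],s["wrist_force"])
cv2.imwrite("pics/topend.png",t[:,:,::-1])
o=np.zeros((600,800,3),np.uint8)
o[:372]=cv2.resize(t[180:273,300:500,::-1],(800,372),interpolation=cv2.INTER_CUBIC)
o[372:,:500]=cv2.resize(sc[120:234,250:469,::-1],(500,228),interpolation=cv2.INTER_CUBIC)
cv2.imwrite("pics/end.png",o)
E
```

```text
12.85 [459.33446194  43.97581691 253.90618191] [ 0.41811728 -1.60699071 -0.09877455]
```

View pics/end.png

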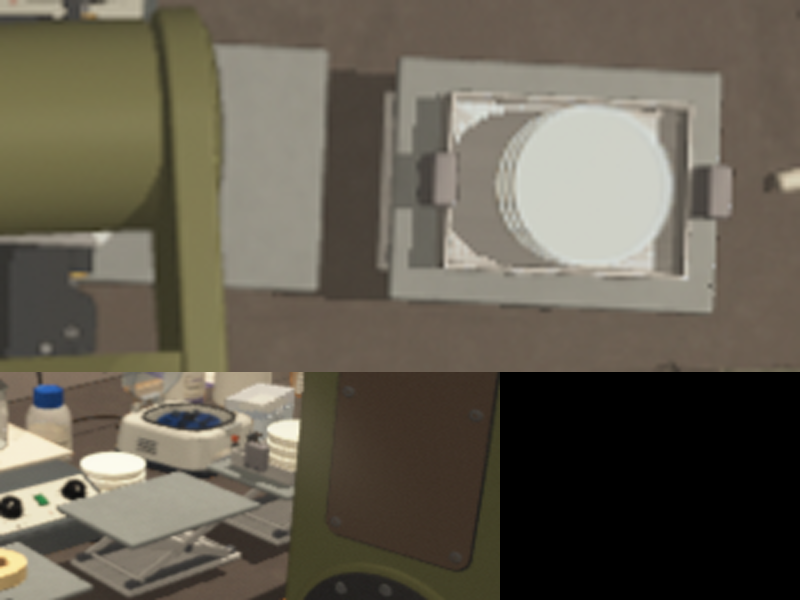

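The tray is on the level plate with the dishes standing in it. The rim runs from about (446,93) to (686,277), inside the plate at (400,57) to (713,312). A quick numeric check before handing in.

```bash
python3 - <<'E'
from h import *
f=lambda P:np.array(P)/4+[300-.4,180-.4]
for n,z,P in [("plate",84,[(400,57),(720,73),(713,312),(392,297)]),("rim",107,[(446,93),(691,106),(686,277),(440,268)]),("Lblk",132,[(434,152),(457,205)]),("Rblk",132,[(709,165),(732,216)])]:
    w=unproj("top",f(P),z)[:,:2]; e=np.linalg.norm(np.roll(w,-1,0)-w,axis=1); print(n,w.mean(0).round(1),e.round(1))
    if len(w)==4: d=w[1]-w[0]+w[2]-w[3];print(np.degrees(np.arctan2(d[0],-d[1])).round(2))
E
```

```text
plate [ 438.1 -278.6] [186.7 137.9 186.6 137.7]
-3.92
rim [ 437.1 -276.7] [140.1  96.7 140.2  98.5]
-3.72
Lblk [ 442.5 -201.8] [31.7 31.7]
Rblk [ 432.7 -355.2] [30.9 30.9]
```

```bash
python3 -c "
from cell import manip
print(manip.sign_off())"
```

```text
the job is handed in; nothing more can be done
None
```

I slid the tray onto the level (−y) jack and handed the job in: it is within about 2 mm of the plate's middle and 0.3° of square, with the dishes standing and the gripper clear, though a row I mistyped opened the grip for about 0.1 s mid-slide, leaving the tray about 10 mm behind until I measured and made it up.

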